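Kit the spring pack, leave the rejects

ROBOT

A 6-joint arm with a two-finger parallel gripper is mounted at the origin on the work surface. World frame = base frame: x ahead of the robot, y to its left, z up, the work surface at z = 0. Lengths are in m, angles in rad, forces in N, time in s.
With the tool pointing down it reaches from about 0.4 to 0.825 m from the base axis. Payload 7 kg.
Tool frame: the origin (TCP) lies on the front face of the gripper's body, between the roots of the fingers; the fingertips stand 66 mm ahead of it and the grasp point (between the pads) lies 47 mm ahead of it; z points along the fingers, y is the line along which they close (so a half turn about z gives the same grasp; the last joint's range is limited). The gripper opens to 88 mm and grips with 3 to 60 N. Pads are 19 mm wide; open, the fingers measure 130 mm over their backs; the gripper's body (78 mm by 193 mm) begins 47 mm behind the grasp point.
Start: joints at [-0.921, 0.359, 0.012, 0, -1.224, -0.288], TCP at [0.239, -0.631, 0.292] pointing down, gripper open.
Joint ranges: [-3.07, 3.07], [-1.43, 2.12], [-1.02, 1.25], [-3.03, 1.67], [-3.05, -0], [-3.03, 3.03]. Speed limits (rad/s): [2.39, 2.39, 3.01, 3.14, 3.14, 3.14].

INTERFACE

Orientations are given as [roll, pitch, yaw] about the fixed x, y, z axes, in that order (R = Rz(yaw) Ry(pitch) Rx(roll)).
In Python, from station import arm gives the robot as it stands. The module is installed in compiled form; this text tells all that it offers.
- The arm moves only by the tool move_arm, never from a script. Its argument "increments" is a list of rows, each an object of numbers: "jaw": the gripper command: -1 is shut, 1 is fully open, values between are in proportion; "dx", "dy", "dz": the shift along the tool's x, y, z in m; "twist": the turn about the tool's z in rad. A call has 1 to 12 rows; each row shifts and turns the commanded pose from where the row before left it, along the tool's axes as they then stand; what a row does not reach is not made up. A row lasts 1/12 s, in which the tool goes at most 41.7 mm and 7.16 degrees, less where a joint would pass 70% of its speed; a pose out of reach is approached as far as the arm can. A call is refused whole if a number of a shift passes 0.0417 or a number of a turn 0.125, either way. A call with a gripper value outside its range is refused whole. The fingers move at their own pace and stop on an object; "force" is the grip in N (left out, the last holds). Time passes only in rows, so rows that do not move let the fingers close. It gives the time, the measured TCP pose, the force, the opening and the grip force at its end, in the units of the state.
- arm.get_state(): the state, without advancing time (a new reading comes with each control period).
- arm.grab_frame(name): name is "side" or "top" or "wrist"; returns the picture (400x640x3 uint8, blue, green, red); there is no depth.
- arm.camera_info(name): a dict with "K" (3x3 intrinsics, pixels), "extrinsics" (4x4, takes a point from camera to world coordinates). Camera axes: x right, y down, z forward; pixel columns grow to the right and rows downward; lengths in m; the calibration is good to about 2 mm. The wrist camera is an equidistant fisheye: a pixel r from the principal point sees the ray r / f radians off the axis. A picture is of the moment at which its call begins: read the wrist's pose just before it. camera_info takes no time and is no camera call; for the wrist camera it gives the pose at the moment of the call.
- arm.job_done(): hands the job in; it is judged then, once.
Trained networks look in the newest picture that a camera, given by its name, has taken for a name from the list of things; names that differ only in an ending like _2 or _b are one class to them, and where a whole thing is asked for, a point or a joint stands for the part that bears it (a point fixed in the world has none). Each returns a list of dicts, best first, with "score" (0 to 1); they miss things now and then, are a little off and sometimes report something else, mostly with a low value. They report only what shows in the picture. A call takes as long as a camera call. They do not tell look-alikes from the thing itself.
- arm.find_in(camera, name): "position" ([x, y, z] in m, in world coordinates, good to about 4 mm: the middle of the surface that is visible of it).
- arm.silhouettes(camera, name): "pixels" (400x640 bool, what is visible of it).
- arm.pinpoint(camera, name): "position" ([x, y, z] in m, in world coordinates, good to about 4 mm: a listed point, or the origin of a listed thing).
The state is a dict: "t": time; "q": joint angles; "qd": joint speeds; "joint_efforts": joint torques, N m; "eef_pos": TCP position; "ee_rot": TCP orientation; "force": force on the tool from outside, world axes, zero at the start; "moment": the same for the moment, N m; "width": finger opening in m; "gripper_force": force on a finger pad.
Only numpy, scipy, OpenCV 4.12 (cv2) and the standard library are available. Lean on these libraries where they do the work, as an engineer would, in place of code of your own. Each camera call takes 0.05 s, during which the arm holds its last target. There are 200 camera calls.

TASK

Fill the grey kit tray with the four good parts: on the tray's arbor put first the cone washer that lies blue hollow side up, then the cone washer that lies steel dome side up, each kept the way up it lies, so that their wide rims meet; stand the plain brass bush in the square yellow nest and the plain white sleeve in the round black nest, all seated fully down and upright. Leave the three parts marked with red paint (a cone washer, a brass bush and a white sleeve) where they lie.

Things in the scene. Friction and masses are not known exactly. Their poses are not given: they have to be found in the camera images.
- dished_mid (a point): good cone washer, steel, lying on its narrow end with its blue-painted hollow side up: outer diameter 58 mm, centre hole 25 mm, 11 mm high overall; its outer edge is an upright band 6 mm high, at the top 5 to 11 mm above its underside. The point is its centre, half-way up (5.5 mm above its underside); z along its axis, up. 80 g, loose on the table.
- domed_mid (a point): good cone washer, steel, lying on its wide rim with its bare steel dome side up (the blue hollow is underneath): outer diameter 58 mm, centre hole 25 mm, 11 mm high overall; its outer edge is an upright band 6 mm high, at the bottom 0 to 6 mm above its underside; above the band it tapers to 41 mm diameter at the top. The point is its centre, half-way up (5.5 mm above its underside); z along its axis, up. 80 g, loose on the table.
- bush_mid (a point): good brass bush, plain, no red: upright tube, outer diameter 36 mm, bore 22 mm, 40 mm high. The point is its centre, half-way up; z along its axis. 200 g, loose on the table.
- sleeve_mid (a point): good white nylon sleeve, plain, no red: upright tube, outer diameter 44 mm, bore 28 mm, 50 mm high. The point is its centre, half-way up; z along its axis. 60 g, loose on the table.
- reject_washer_mid (a point): reject: cone washer of the same size and way up as the dished one, with its hollow and its rim painted red. The point is its centre, half-way up. Loose; to be left alone.
- reject_bush_mid (a point): reject: brass bush of the same size as the good one, with a red band and red top face. The point is its centre, half-way up. Loose; to be left alone.
- reject_sleeve_mid (a point): reject: white sleeve of the same size as the good one, with a red band and red top face. The point is its centre, half-way up. Loose; to be left alone.
- arbor: fixed arbor insert in the grey kit tray: aluminium disc, 52 mm diameter, with a central dark post, 18 mm diameter. Origin: centre of its underside, z up; washers seat on the disc's face at z = 12 mm; post straight to 44 mm, tapering to 10 mm diameter at its tip at 52 mm. Tray rim at z = 8 mm; tray 100 mm along x, 300 along y, with arbor and nests 95 mm apart along y in any order.
- square_nest: yellow square nest in the tray for the bush: open box 64 by 64 mm outside, 56 by 56 mm inside. The origin is the centre of its underside, z up; inner floor 4 mm above the origin, rim 14 mm above it; sides along x and y. Fixed.
- round_nest: black round nest in the tray for the sleeve: open cup 72 mm outside and 64 mm inside diameter. The origin is the centre of its underside, z up; inner floor 5 mm above the origin, rim 14 mm above it. Fixed.
There are look-alikes about, which are no part of the job. What is shaped like the part that bears domed_mid but purple is not meant.

How it is judged:
By the outcome, as a careful person would: the job done as asked, in the order asked, and still so for the second after the job is handed in, with the robot touching nothing.
It also fails if it takes over 102 s, if anything falls off the work surface, if the arm or the gripper's body presses on something with over 40 N, if the wrist force passes 120 N, or if a joint passes its speed limit or range.

## Working session

There is one attempt and no reset: what is moved stays moved. The work goes in short steps, Python scripts to look and compute and a tool call to move; the robot and the scene stay as the last step left them, time stands still between calls to the robot, and variables do not carry over. Pictures are saved under pics/ and viewed, at most 14 in all, crops included, and the job is handed in when it is done.

Besides the shell and the picture viewer there is one more tool, called after "Call:" by a JSON object that holds its "fn" and its "kwargs". move_arm: Moves the arm, as the interface text tells. Its arguments: {"type":"object","properties":{"increments":{"type":"array"},"force":{"type":"number"}},"required":["increments"]}

```bash
mkdir -p pics; python3 - <<'E'
from station import arm
import cv2,numpy as np
s=arm.get_state(); print(s['t'],s['eef_pos'],s['ee_rot'],s['width'],s['q'])
for c in ("top","side"):
    im=arm.grab_frame(c); cv2.imwrite(f"pics/{c}0.png",im)
    i=arm.camera_info(c); print(c,np.round(i['K'],1).tolist(),np.round(i['extrinsics'],3).tolist())
    for n in "dished_mid domed_mid bush_mid sleeve_mid reject_washer_mid reject_bush_mid reject_sleeve_mid arbor square_nest round_nest".split():
        print(c,n,[(np.round(d['position'],4).tolist(),round(d['score'],2)) for d in arm.pinpoint(c,n)])
print(arm.get_state()['t'])
E
```

```text
0.0 [ 0.23874766 -0.63095158  0.29123371] [ 3.13992914e+00 -1.68646949e-04 -2.77992154e+00] 0.08772424947903777 [-9.20915998e-01  3.59372804e-01  1.10554337e-02 -3.30820470e-04
 -1.22412181e+00 -2.88096699e-01]
top [[445.0, 0.0, 324.3], [0.0, 445.0, 197.8], [0.0, 0.0, 1.0]] [[0.02, -0.994, 0.107, 0.426], [-1.0, -0.02, 0.007, 0.029], [-0.005, -0.107, -0.994, 0.959], [0.0, 0.0, 0.0, 1.0]]
top dished_mid [([0.542, 0.3004, 0.0069], 0.86)]
top domed_mid [([0.4228, 0.3458, 0.0047], 0.79), ([0.413, 0.2475, 0.005], 0.55), ([0.6259, -0.1013, 0.0092], 0.55)]
top bush_mid [([0.4559, -0.124, 0.0169], 0.65)]
top sleeve_mid [([0.4749, 0.0027, 0.0238], 0.52)]
top reject_washer_mid [([0.4226, -0.2491, 0.0052], 0.86)]
top reject_bush_mid [([0.5423, -0.3028, 0.0189], 0.75)]
top reject_sleeve_mid [([0.4502, 0.1099, 0.0249], 0.56)]
top arbor [([0.6255, -0.1041, 0.005], 0.64), ([0.5441, -0.2988, 0.0174], 0.43)]
top square_nest [([0.5981, 0.0867, 0.0049], 0.79)]
top round_nest [([0.6167, -0.0089, 0.0028], 0.58)]
side [[478.8, 0.0, 321.1], [0.0, 478.8, 197.3], [0.0, 0.0, 1.0]] [[-0.967, -0.169, 0.189, 0.363], [-0.253, 0.684, -0.684, 0.686], [-0.014, -0.709, -0.705, 0.733], [0.0, 0.0, 0.0, 1.0]]
side dished_mid [([0.5388, 0.2997, 0.0068], 0.81), ([0.4127, 0.246, 0.0046], 0.51)]
side domed_mid [([0.4279, 0.3432, 0.0119], 0.97), ([0.4148, 0.247, 0.0051], 0.65)]
side bush_mid [([0.4534, -0.124, 0.018], 0.68), ([0.4143, 0.2444, 0.0047], 0.38)]
side sleeve_mid [([0.476, 0.0049, 0.0252], 0.65)]
side reject_washer_mid []
side reject_bush_mid [([0.5464, -0.3023, 0.0236], 0.85)]
side reject_sleeve_mid [([0.443, 0.1101, 0.0241], 0.57)]
side arbor [([0.6234, -0.0998, 0.0032], 0.69), ([0.4505, -0.1249, 0.0161], 0.23)]
side square_nest [([0.5982, 0.0877, 0.0064], 0.92)]
side round_nest [([0.6148, -0.0076, -0.0005], 0.88)]
1.1
```

View pics/top0.png

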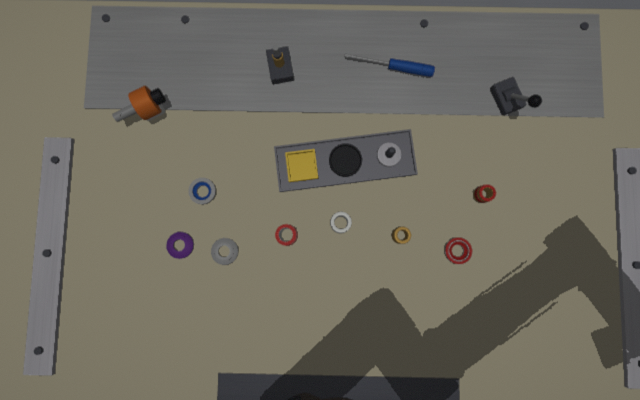

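View pics/side0.png

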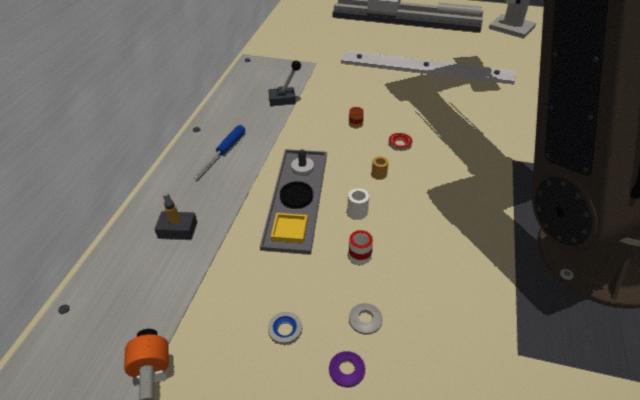

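Top view: dished washer at (202,191), purple look-alike at (180,245), good steel dome at (225,251) → (0.413,0.247). The tray runs from the square nest (302,165) to the arbor (389,153); plain sleeve at (341,222), plain bush at (402,235). The side view agrees. I'll turn the tool so the jaws close along world x (yaw −π/2), which makes dx=−Y, dy=−X and dz=−Z.

Call:
{"fn": "move_arm", "kwargs": {"increments": [{"jaw": 1,"twist": -0.121},{"jaw": 1,"twist": -0.121},{"jaw": 1,"twist": -0.121},{"jaw": 1,"twist": -0.121},{"jaw": 1,"twist": -0.121},{"jaw": 1,"twist": -0.121},{"jaw": 1,"twist": -0.121},{"jaw": 1,"twist": -0.121},{"jaw": 1,"twist": -0.121},{"jaw": 1,"twist": -0.12}], "force": 20}}

```text
$.increments[0]: bad value
```

Call:
{"fn": "move_arm", "kwargs": {"increments": [{"jaw": 1,"dx": -0.04,"dy": -0.026},{"jaw": 1,"dx": -0.04,"dy": -0.026},{"jaw": 1,"dx": -0.04,"dy": -0.026},{"jaw": 1,"dx": -0.04,"dy": -0.026},{"jaw": 1,"dx": -0.04,"dy": -0.026},{"jaw": 1,"dx": -0.04,"dy": -0.026},{"jaw": 1,"dx": -0.04,"dy": -0.026},{"jaw": 1,"dx": -0.04,"dy": -0.026},{"jaw": 1,"dx": -0.04,"dy": -0.026},{"jaw": 1,"dx": -0.04,"dy": -0.026},{"jaw": 1,"dx": -0.04,"dy": -0.026},{"jaw": 1,"dx": -0.04,"dy": -0.026}]}}

```text
$.increments[0]: bad value
```

Call:
{"fn": "move_arm", "kwargs": {"increments": [{"jaw": 1,"dx": 0,"dy": 0,"dz": 0,"twist": -0.121},{"jaw": 1,"dx": 0,"dy": 0,"dz": 0,"twist": -0.121},{"jaw": 1,"dx": 0,"dy": 0,"dz": 0,"twist": -0.121},{"jaw": 1,"dx": 0,"dy": 0,"dz": 0,"twist": -0.121},{"jaw": 1,"dx": 0,"dy": 0,"dz": 0,"twist": -0.121},{"jaw": 1,"dx": 0,"dy": 0,"dz": 0,"twist": -0.121},{"jaw": 1,"dx": 0,"dy": 0,"dz": 0,"twist": -0.121},{"jaw": 1,"dx": 0,"dy": 0,"dz": 0,"twist": -0.121},{"jaw": 1,"dx": 0,"dy": 0,"dz": 0,"twist": -0.121},{"jaw": 1,"dx": 0,"dy": 0,"dz": 0,"twist": -0.12}], "force": 20}}

```text
t: 1.93
eef_pos: [0.2389, -0.6313, 0.2922]
ee_rot: [-3.142, -0.0, -1.565]
force: [-1.1, -0.2, -0.1]
width: 0.0877
gripper_force: 0.0
```

Call:
{"fn": "move_arm", "kwargs": {"increments": [{"jaw": 1,"dx": -0.034,"dy": -0.021,"dz": 0,"twist": 0},{"jaw": 1,"dx": -0.034,"dy": -0.021,"dz": 0,"twist": 0},{"jaw": 1,"dx": -0.034,"dy": -0.021,"dz": 0,"twist": 0},{"jaw": 1,"dx": -0.034,"dy": -0.021,"dz": 0,"twist": 0},{"jaw": 1,"dx": -0.034,"dy": -0.021,"dz": 0,"twist": 0},{"jaw": 1,"dx": -0.034,"dy": -0.021,"dz": 0,"twist": 0},{"jaw": 1,"dx": -0.034,"dy": -0.021,"dz": 0,"twist": 0},{"jaw": 1,"dx": -0.034,"dy": -0.021,"dz": 0,"twist": 0},{"jaw": 1,"dx": -0.034,"dy": -0.021,"dz": 0,"twist": 0},{"jaw": 1,"dx": -0.034,"dy": -0.021,"dz": 0,"twist": 0},{"jaw": 1,"dx": -0.034,"dy": -0.021,"dz": 0,"twist": 0},{"jaw": 1,"dx": -0.034,"dy": -0.021,"dz": 0,"twist": 0}]}}

```text
t: 2.93
eef_pos: [0.4916, -0.2214, 0.2926]
ee_rot: [-3.141, -0.0, -1.571]
force: [0.9, -0.6, 0.5]
width: 0.0877
gripper_force: 0.0
```

Call:
{"fn": "move_arm", "kwargs": {"increments": [{"jaw": 1,"dx": -0.034,"dy": -0.021,"dz": 0,"twist": 0},{"jaw": 1,"dx": -0.034,"dy": -0.021,"dz": 0,"twist": 0},{"jaw": 1,"dx": -0.034,"dy": -0.021,"dz": 0,"twist": 0},{"jaw": 1,"dx": -0.034,"dy": -0.021,"dz": 0,"twist": 0},{"jaw": 1,"dx": -0.034,"dy": -0.01,"dz": 0,"twist": 0},{"jaw": 1,"dx": 0,"dy": 0,"dz": 0,"twist": 0},{"jaw": 1,"dx": 0,"dy": 0,"dz": 0,"twist": 0}]}}

```text
t: 3.52
eef_pos: [0.5854, -0.0513, 0.2918]
ee_rot: [3.141, -0.0, -1.568]
force: [-0.2, -0.8, 0.8]
width: 0.0877
gripper_force: 0.0
```

```bash
cat > h.py <<'E'
from station import arm
import cv2,numpy as np
def ray(c,info,px):
    K=np.array(info['K']);E=np.array(info['extrinsics'])
    d=np.array([(px[0]-K[0,2])/K[0,0],(px[1]-K[1,2])/K[1,1]])
    if c=="wrist":
        th=np.linalg.norm(d); v=np.array([*(d/max(th,1e-9)*np.sin(th)),np.cos(th)])
    else: v=np.array([*d,1.])
    return E[:3,3],E[:3,:3]@v
def on_z(c,info,px,z):
    o,v=ray(c,info,px); return o+v*(z-o[2])/v[2]
def ell(c,info,mask,z):
    """centre and diameters of mask outline projected on plane z"""
    cs,_=cv2.findContours(mask.astype(np.uint8),cv2.RETR_EXTERNAL,cv2.CHAIN_APPROX_NONE)
    k=max(cs,key=cv2.contourArea)[:,0,:]
    P=np.array([on_z(c,info,p,z)[:2] for p in k],np.float32)
    (x,y),(a,b),_=cv2.fitEllipse(P*1000); return np.round([x/1000,y/1000,a/1000,b/1000],4).tolist()
E
python3 - <<'E'
from h import *
s=arm.get_state(); print(s['t'],s['eef_pos'],s['ee_rot'])
i=arm.camera_info("wrist"); im=arm.grab_frame("wrist"); cv2.imwrite("pics/w1.png",im)
print(np.round(i['K'],1).tolist(),np.round(i['extrinsics'],3).tolist())
for n,z in dict(dished_mid=.011,domed_mid=.003,bush_mid=.02,sleeve_mid=.025,arbor=.012,square_nest=.014,round_nest=.014).items():
    print(n,[(np.round(d['position'],4).tolist(),round(d['score'],2)) for d in arm.pinpoint("wrist",n)],[ell("wrist",i,d['pixels'],z) for d in arm.silhouettes("wrist",n) if d['pixels'].sum()>50])
E
```

```text
3.5167 [ 0.58539078 -0.05134494  0.29178629] [ 3.14104012e+00 -3.80344966e-05 -1.56770004e+00]
[[309.7, 0.0, 320.8], [0.0, 309.7, 197.3], [0.0, 0.0, 1.0]] [[-1.0, -0.003, -0.001, 0.585], [-0.003, 0.967, 0.255, -0.119], [0.0, 0.255, -0.967, 0.385], [0.0, 0.0, 0.0, 1.0]]
dished_mid [] []
domed_mid [] []
bush_mid [([0.4538, -0.1255, 0.02], 0.82)] [[0.4504, -0.1261, 0.0373, 0.0497]]
sleeve_mid [([0.4733, 0.0048, 0.0219], 0.78)] [[0.4764, -0.002, 0.0441, 0.0572]]
arbor [([0.6251, -0.0982, 0.0064], 0.69), ([0.4548, -0.1276, 0.0202], 0.21)] [[0.6254, -0.1001, 0.0502, 0.0506]]
square_nest [([0.5998, 0.0841, 0.0069], 0.91)] [[0.5974, 0.1079, 0.0316, 0.0775]]
round_nest [([0.6109, -0.01, 0.0056], 0.96)] [[0.6113, -0.0068, 0.0708, 0.0735]]
```

View pics/w1.png

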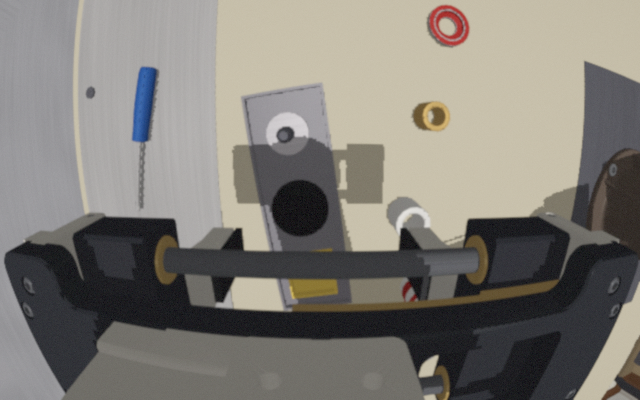

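The wrist view shows the arbor at (287,132) → (0.625,-0.100), matching the other cameras, with the round nest at (300,207) and the bush at (432,116). Next I'll look at the washers.

Call:
{"fn": "move_arm", "kwargs": {"increments": [{"jaw": 1,"dx": -0.037,"dy": 0.008,"dz": 0,"twist": 0},{"jaw": 1,"dx": -0.037,"dy": 0.008,"dz": 0,"twist": 0},{"jaw": 1,"dx": -0.037,"dy": 0.008,"dz": 0,"twist": 0},{"jaw": 1,"dx": -0.037,"dy": 0.008,"dz": 0,"twist": 0},{"jaw": 1,"dx": -0.037,"dy": 0.008,"dz": 0,"twist": 0},{"jaw": 1,"dx": -0.037,"dy": 0.008,"dz": 0,"twist": 0},{"jaw": 1,"dx": -0.037,"dy": 0.008,"dz": 0,"twist": 0},{"jaw": 1,"dx": -0.037,"dy": 0.008,"dz": 0,"twist": 0},{"jaw": 1,"dx": -0.037,"dy": 0.008,"dz": 0,"twist": 0},{"jaw": 1,"dx": -0.037,"dy": 0.008,"dz": 0,"twist": 0},{"jaw": 1,"dx": -0.037,"dy": 0.008,"dz": 0,"twist": 0},{"jaw": 1,"dx": 0,"dy": 0,"dz": 0,"twist": 0}]}}

```text
t: 5.27
eef_pos: [0.4957, 0.3592, 0.2916]
ee_rot: [-3.141, 0.001, -1.567]
force: [1.3, -0.3, 0.7]
width: 0.0878
gripper_force: 0.0
```

```bash
python3 - <<'E'
from h import *
s=arm.get_state(); print(s['t'],s['eef_pos'],s['ee_rot'])
i=arm.camera_info("wrist"); im=arm.grab_frame("wrist"); cv2.imwrite("pics/w2.png",im)
for n,z in dict(dished_mid=.011,domed_mid=.003).items():
    print(n,[(np.round(d['position'],4).tolist(),round(d['score'],2)) for d in arm.pinpoint("wrist",n)],[ell("wrist",i,d['pixels'],z) for d in arm.silhouettes("wrist",n) if d['pixels'].sum()>50])
it=arm.camera_info("top"); arm.grab_frame("top")
for n,z in dict(dished_mid=.011,domed_mid=.003).items(): print([ell("top",it,d['pixels'],z) for d in arm.silhouettes("top",n) if d['pixels'].sum()>50])
E
```

```text
5.2667 [0.49572903 0.35918122 0.29161017] [-3.14126718e+00  6.85530634e-04 -1.56685419e+00]
dished_mid [([0.5382, 0.3033, 0.0084], 0.87)] [[0.5388, 0.3011, 0.0554, 0.0568]]
domed_mid [([0.4204, 0.3431, 0.0066], 0.7), ([0.4057, 0.2503, 0.0052], 0.6)] [[0.4217, 0.3434, 0.056, 0.0567], [0.4108, 0.2475, 0.0559, 0.0573]]
[[0.5391, 0.2996, 0.0557, 0.0566]]
[[0.4221, 0.3426, 0.0578, 0.0583], [0.4106, 0.2467, 0.0544, 0.0549]]
```

View pics/w2.png

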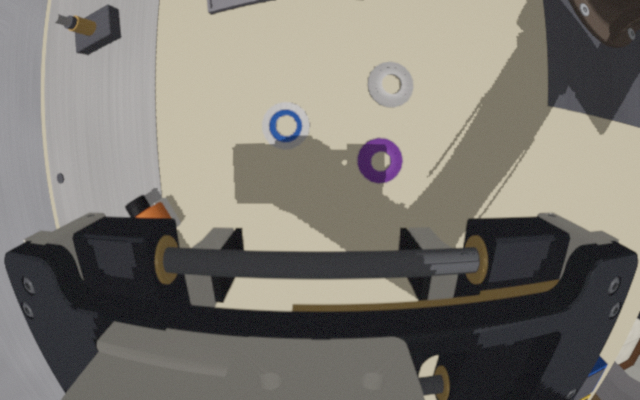

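Blue-hollow washer at (286,125) → (0.539,0.300); good steel dome at (390,84) → (0.411,0.247). Both cameras agree to about 1 mm.

Call:
{"fn": "move_arm", "kwargs": {"increments": [{"jaw": 1,"dx": 0.0098,"dy": -0.0072,"dz": 0.025,"twist": 0},{"jaw": 1,"dx": 0.0098,"dy": -0.0072,"dz": 0.025,"twist": 0},{"jaw": 1,"dx": 0.0098,"dy": -0.0072,"dz": 0.025,"twist": 0},{"jaw": 1,"dx": 0.0098,"dy": -0.0072,"dz": 0.025,"twist": 0},{"jaw": 1,"dx": 0.0098,"dy": -0.0072,"dz": 0.025,"twist": 0},{"jaw": 1,"dx": 0.0098,"dy": -0.0072,"dz": 0.025,"twist": 0},{"jaw": 1,"dx": 0,"dy": 0,"dz": 0.02,"twist": -0.003},{"jaw": 1,"dx": 0,"dy": 0,"dz": 0,"twist": 0},{"jaw": 1,"dx": 0,"dy": 0,"dz": 0,"twist": 0}]}}

```text
t: 6.42
eef_pos: [0.5402, 0.2939, 0.1218]
ee_rot: [3.14, -0.002, -1.569]
force: [0.1, 0.1, 0.5]
width: 0.0875
gripper_force: 0.0
```

Call:
{"fn": "move_arm", "kwargs": {"increments": [{"jaw": 1,"dx": -0.0064,"dy": 0.001,"dz": 0.02,"twist": 0},{"jaw": 1,"dx": 0,"dy": 0,"dz": 0.02,"twist": 0},{"jaw": 1,"dx": 0,"dy": 0,"dz": 0.012,"twist": 0},{"jaw": 1,"dx": 0,"dy": 0,"dz": 0,"twist": 0},{"jaw": 1,"dx": 0,"dy": 0,"dz": 0,"twist": 0}]}}

```text
t: 6.83
eef_pos: [0.5393, 0.3015, 0.071]
ee_rot: [-3.141, -0.0, -1.567]
force: [0.9, -0.0, -0.0]
width: 0.0874
gripper_force: 0.0
```

Call:
{"fn": "move_arm", "kwargs": {"increments": [{"jaw": 1,"dx": 0.001,"dy": 0,"dz": 0.0015,"twist": 0},{"jaw": 0.2,"dx": 0,"dy": 0,"dz": 0,"twist": 0},{"jaw": 0.2,"dx": 0,"dy": 0,"dz": 0,"twist": 0},{"jaw": 0.2,"dx": 0,"dy": 0,"dz": 0,"twist": 0},{"jaw": 0.2,"dx": 0,"dy": 0,"dz": 0,"twist": 0},{"jaw": 0.2,"dx": 0,"dy": 0,"dz": 0,"twist": 0},{"jaw": 0.2,"dx": 0,"dy": 0,"dz": 0,"twist": 0},{"jaw": 0.2,"dx": 0,"dy": 0,"dz": 0,"twist": 0},{"jaw": 0.2,"dx": 0,"dy": 0,"dz": 0,"twist": 0}], "force": 20}}

```text
t: 7.58
eef_pos: [0.5391, 0.3004, 0.0689]
ee_rot: [-3.141, 0.0, -1.568]
force: [-0.6, 1.1, 2.7]
width: 0.0572
gripper_force: 20.0
```

Call:
{"fn": "move_arm", "kwargs": {"increments": [{"jaw": 0,"dx": 0,"dy": 0,"dz": -0.02,"twist": 0},{"jaw": 0,"dx": 0,"dy": 0,"dz": -0.03,"twist": 0},{"jaw": 0,"dx": 0,"dy": 0,"dz": -0.03,"twist": 0},{"jaw": 0,"dx": 0.02,"dy": -0.004,"dz": -0.02,"twist": 0},{"jaw": 0,"dx": 0.035,"dy": -0.0075,"dz": 0,"twist": 0},{"jaw": 0,"dx": 0.035,"dy": -0.0075,"dz": 0,"twist": 0},{"jaw": 0,"dx": 0.035,"dy": -0.0075,"dz": 0,"twist": 0},{"jaw": 0,"dx": 0.035,"dy": -0.0075,"dz": 0,"twist": 0},{"jaw": 0,"dx": 0.035,"dy": -0.0075,"dz": 0,"twist": 0},{"jaw": 0,"dx": 0.035,"dy": -0.0075,"dz": 0,"twist": 0},{"jaw": 0,"dx": 0.035,"dy": -0.0075,"dz": 0,"twist": 0},{"jaw": 0,"dx": 0.035,"dy": -0.0075,"dz": 0,"twist": 0}]}}

```text
t: 8.58
eef_pos: [0.6039, -0.0012, 0.1685]
ee_rot: [3.141, 0.0, -1.568]
force: [0.9, 0.7, -1.2]
width: 0.0569
gripper_force: 20.0
```

Call:
{"fn": "move_arm", "kwargs": {"increments": [{"jaw": 0,"dx": 0.035,"dy": -0.0075,"dz": 0,"twist": 0},{"jaw": 0,"dx": 0.035,"dy": -0.0075,"dz": 0,"twist": 0},{"jaw": 0,"dx": 0.02,"dy": -0.004,"dz": 0,"twist": 0},{"jaw": 0,"dx": 0.01,"dy": -0.0035,"dz": 0,"twist": 0},{"jaw": 0,"dx": 0,"dy": 0,"dz": 0,"twist": 0},{"jaw": 0,"dx": 0,"dy": 0,"dz": 0,"twist": 0},{"jaw": 0,"dx": 0,"dy": 0,"dz": 0,"twist": 0}]}}

```text
t: 9.17
eef_pos: [0.6266, -0.0987, 0.1684]
ee_rot: [3.141, 0.0, -1.567]
force: [-0.4, 1.0, -0.2]
width: 0.0566
gripper_force: 20.0
```

```bash
python3 - <<'E'
from h import *
s=arm.get_state(); print(s['t'],s['eef_pos'],s['ee_rot'],s['width'])
i=arm.camera_info("wrist"); im=arm.grab_frame("wrist"); cv2.imwrite("pics/w3.png",im[150:400,150:500])
for n,z in dict(dished_mid=s['eef_pos'][2]-.066+.007,arbor=.012).items():
    print(n,[(np.round(d['position'],4).tolist(),round(d['score'],2)) for d in arm.pinpoint("wrist",n)],[ell("wrist",i,d['pixels'],z) for d in arm.silhouettes("wrist",n) if d['pixels'].sum()>50])
i=arm.camera_info("side");im=arm.grab_frame("side");cv2.imwrite("pics/s3.png",cv2.resize(im[80:260,200:430],None,fx=3,fy=3))
for n in ("dished_mid","arbor"): print(n,[(np.round(d['position'],4).tolist(),round(d['score'],2)) for d in arm.pinpoint("side",n)])
E
```

```text
9.1667 [ 0.62659349 -0.09866786  0.16842286] [ 3.14117165e+00  1.72556503e-04 -1.56742376e+00] 0.05661227137598541
dished_mid [] [[0.6265, -0.1095, 0.034, 0.0562]]
arbor [([0.624, -0.102, 0.0067], 0.95)] [[0.6253, -0.1107, 0.031, 0.0545]]
dished_mid [([0.6293, -0.0989, 0.108], 0.58)]
arbor [([0.6225, -0.0978, 0.0058], 0.71)]
```

View pics/s3.png

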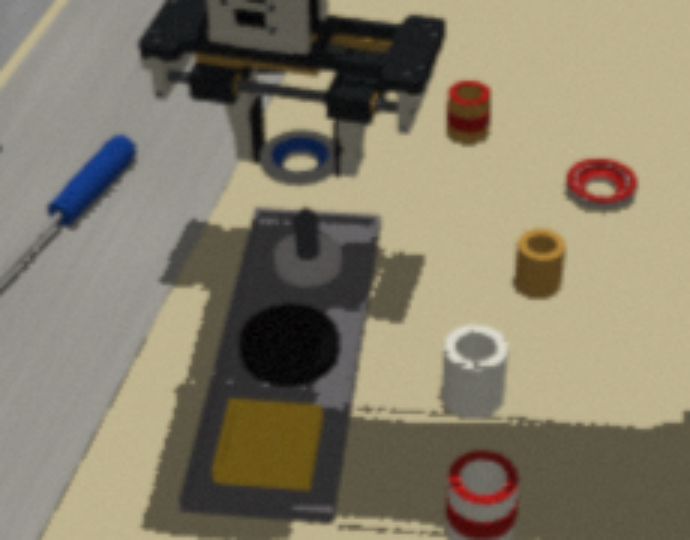

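The washer is held level, hollow up, over the post. I'll centre it and descend.

Call:
{"fn": "move_arm", "kwargs": {"increments": [{"jaw": 0,"dx": 0.0014,"dy": 0.0014,"dz": 0,"twist": 0},{"jaw": 0,"dx": 0,"dy": 0,"dz": 0.02,"twist": 0},{"jaw": 0,"dx": 0,"dy": 0,"dz": 0.02,"twist": 0},{"jaw": 0,"dx": 0,"dy": 0,"dz": 0.012,"twist": 0},{"jaw": 0,"dx": 0,"dy": 0,"dz": 0.006,"twist": 0},{"jaw": 0,"dx": 0,"dy": 0,"dz": 0.006,"twist": 0},{"jaw": 0,"dx": 0,"dy": 0,"dz": 0.006,"twist": 0},{"jaw": 0,"dx": 0,"dy": 0,"dz": 0,"twist": 0},{"jaw": 0,"dx": 0,"dy": 0,"dz": 0,"twist": 0}]}}

```text
t: 10.32
eef_pos: [0.6256, -0.1009, 0.0989]
ee_rot: [-3.141, -0.0, -1.568]
force: [-0.3, 0.4, -0.8]
width: 0.0567
gripper_force: 20.0
```

Call:
{"fn": "move_arm", "kwargs": {"increments": [{"jaw": 0,"dx": 0,"dy": 0,"dz": 0.006,"twist": 0},{"jaw": 0,"dx": 0,"dy": 0,"dz": 0.005,"twist": 0},{"jaw": 0,"dx": 0,"dy": 0,"dz": 0.003,"twist": 0},{"jaw": 0,"dx": 0,"dy": 0,"dz": 0.002,"twist": 0},{"jaw": 0,"dx": 0,"dy": 0,"dz": 0,"twist": 0},{"jaw": 0,"dx": 0,"dy": 0,"dz": 0,"twist": 0}]}}

```text
t: 10.82
eef_pos: [0.6254, -0.1009, 0.0842]
ee_rot: [-3.141, -0.0, -1.567]
force: [-5.0, 1.6, 14.0]
width: 0.057
gripper_force: 20.0
```

Call:
{"fn": "move_arm", "kwargs": {"increments": [{"jaw": 0.5,"dx": 0,"dy": 0,"dz": 0,"twist": 0},{"jaw": 0.8,"dx": 0,"dy": 0,"dz": 0,"twist": 0},{"jaw": 1,"dx": 0,"dy": 0,"dz": 0,"twist": 0},{"jaw": 1,"dx": 0,"dy": 0,"dz": 0,"twist": 0},{"jaw": 1,"dx": 0,"dy": 0,"dz": 0,"twist": 0},{"jaw": 1,"dx": 0,"dy": 0,"dz": -0.03,"twist": 0},{"jaw": 1,"dx": 0,"dy": 0,"dz": -0.04,"twist": 0},{"jaw": 1,"dx": -0.02,"dy": 0.01,"dz": -0.03,"twist": 0},{"jaw": 1,"dx": -0.035,"dy": 0.02,"dz": 0,"twist": 0},{"jaw": 1,"dx": -0.035,"dy": 0.02,"dz": 0,"twist": 0},{"jaw": 1,"dx": 0,"dy": 0,"dz": 0,"twist": 0},{"jaw": 1,"dx": 0,"dy": 0,"dz": 0,"twist": 0}]}}

```text
t: 11.82
eef_pos: [0.5745, -0.0093, 0.1833]
ee_rot: [-3.141, 0.0, -1.565]
force: [0.4, -0.6, -0.4]
width: 0.0878
gripper_force: 0.0
```

```bash
python3 - <<'E'
from h import *
s=arm.get_state(); print(s['t'],s['eef_pos'],s['ee_rot'],s['width'])
i=arm.camera_info("wrist"); im=arm.grab_frame("wrist"); cv2.imwrite("pics/w4.png",cv2.resize(im[0:260,150:500],None,fx=2,fy=2))
for n,z in dict(dished_mid=.020,arbor=.012).items():
    print(n,[(np.round(d['position'],4).tolist(),round(d['score'],2)) for d in arm.pinpoint("wrist",n)],[ell("wrist",i,d['pixels'],z) for d in arm.silhouettes("wrist",n) if d['pixels'].sum()>50])
E
```

```text
11.8167 [ 0.5744743  -0.00925709  0.18328391] [-3.14071712e+00  4.22120754e-04 -1.56466320e+00] 0.08781972508291024
dished_mid [([0.6242, -0.0996, 0.021], 0.74)] [[0.6263, -0.1005, 0.0582, 0.0585]]
arbor [([0.6252, -0.0975, 0.0067], 0.81), ([0.6251, -0.0989, 0.0222], 0.59)] [[0.628, -0.1017, 0.0239, 0.0296]]
```

View pics/w4.png

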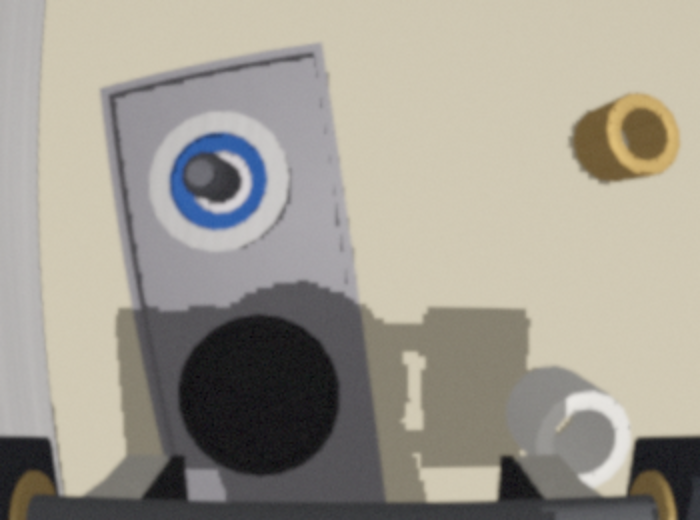

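The dished washer lies flat on the arbor disc with the post through its hole (216,181 in the crop); measured centre (0.626,-0.1005), diameter 58 mm. Next is the domed washer.

Call:
{"fn": "move_arm", "kwargs": {"increments": [{"jaw": 1,"dx": -0.032,"dy": 0.0205,"dz": 0,"twist": -0.003},{"jaw": 1,"dx": -0.032,"dy": 0.0205,"dz": 0,"twist": 0},{"jaw": 1,"dx": -0.032,"dy": 0.0205,"dz": 0,"twist": 0},{"jaw": 1,"dx": -0.032,"dy": 0.0205,"dz": 0,"twist": 0},{"jaw": 1,"dx": -0.032,"dy": 0.0205,"dz": 0,"twist": 0},{"jaw": 1,"dx": -0.032,"dy": 0.0205,"dz": 0,"twist": 0},{"jaw": 1,"dx": -0.032,"dy": 0.0205,"dz": 0,"twist": 0},{"jaw": 1,"dx": -0.032,"dy": 0.0205,"dz": 0,"twist": 0},{"jaw": 1,"dx": 0,"dy": 0,"dz": 0.03,"twist": 0},{"jaw": 1,"dx": 0,"dy": 0,"dz": 0.03,"twist": 0},{"jaw": 1,"dx": 0,"dy": 0,"dz": 0,"twist": 0},{"jaw": 1,"dx": 0,"dy": 0,"dz": 0,"twist": 0}]}}

```text
t: 13.07
eef_pos: [0.4095, 0.243, 0.1217]
ee_rot: [3.139, -0.004, -1.565]
force: [0.0, -0.1, -0.1]
width: 0.0876
gripper_force: 0.0
```

Call:
{"fn": "move_arm", "kwargs": {"increments": [{"jaw": 1,"dx": -0.004,"dy": -0.0012,"dz": 0.02,"twist": 0},{"jaw": 1,"dx": 0,"dy": 0,"dz": 0.02,"twist": 0},{"jaw": 1,"dx": 0,"dy": 0,"dz": 0.011,"twist": 0},{"jaw": 1,"dx": 0,"dy": 0,"dz": 0,"twist": 0},{"jaw": 1,"dx": 0,"dy": 0,"dz": 0,"twist": 0},{"jaw": 1,"dx": 0,"dy": 0,"dz": 0,"twist": 0}]}}

```text
t: 13.57
eef_pos: [0.4119, 0.2485, 0.0732]
ee_rot: [-3.14, 0.001, -1.565]
force: [-0.5, 1.0, -0.8]
width: 0.0873
gripper_force: 0.0
```

```bash
python3 - <<'E'
from h import *
for k in range(4):
    s=arm.get_state(); print(s['t'],s['eef_pos'],s['ee_rot'],s['force'])
    if k<3: arm.grab_frame("wrist")
E
```

```text
13.5667 [0.41191466 0.24851338 0.0731684 ] [-3.14013409e+00  1.46815308e-03 -1.56543548e+00] [-0.49860415  0.96194406 -0.81240867]
13.6167 [0.41179392 0.24856943 0.07316656] [-3.14000222e+00  1.78935108e-03 -1.56533146e+00] [ 0.06819262 -0.29364258  0.47410944]
13.6667 [0.4116421  0.24857664 0.07306247] [-3.14003071e+00  1.85156810e-03 -1.56514740e+00] [-0.34235561 -0.01416761  0.05125039]
13.7167 [0.41148098 0.24851771 0.07289064] [-3.14017491e+00  1.72109099e-03 -1.56504589e+00] [-0.72395468 -0.56020981 -0.47692206]
```

Call:
{"fn": "move_arm", "kwargs": {"increments": [{"jaw": 1,"dx": 0.0012,"dy": 0.0007,"dz": 0.004,"twist": 0},{"jaw": 1,"dx": 0,"dy": 0,"dz": 0,"twist": 0},{"jaw": 1,"dx": 0,"dy": 0,"dz": 0,"twist": 0},{"jaw": 1,"dx": 0,"dy": 0,"dz": 0,"twist": 0}]}}

```text
t: 14.05
eef_pos: [0.4101, 0.2469, 0.0677]
ee_rot: [3.142, -0.0, -1.565]
force: [0.1, -0.2, 0.2]
width: 0.0873
gripper_force: 0.0
```

Call:
{"fn": "move_arm", "kwargs": {"increments": [{"jaw": 0.2,"dx": 0,"dy": 0,"dz": 0,"twist": 0},{"jaw": 0.2,"dx": 0,"dy": 0,"dz": 0,"twist": 0},{"jaw": 0.2,"dx": 0,"dy": 0,"dz": 0,"twist": 0},{"jaw": 0.2,"dx": 0,"dy": 0,"dz": 0,"twist": 0},{"jaw": 0.2,"dx": 0,"dy": 0,"dz": 0,"twist": 0},{"jaw": 0.2,"dx": 0,"dy": 0,"dz": 0,"twist": 0},{"jaw": 0,"dx": 0,"dy": 0,"dz": 0,"twist": 0},{"jaw": 0,"dx": 0,"dy": 0,"dz": 0,"twist": 0}], "force": 20}}

```text
t: 14.72
eef_pos: [0.4102, 0.2469, 0.0677]
ee_rot: [-3.142, 0.0, -1.565]
force: [0.7, 0.7, 0.5]
width: 0.0563
gripper_force: 20.0
```

Call:
{"fn": "move_arm", "kwargs": {"increments": [{"jaw": 0,"dx": 0,"dy": 0,"dz": -0.015,"twist": 0},{"jaw": 0,"dx": 0,"dy": 0,"dz": -0.025,"twist": 0},{"jaw": 0,"dx": 0,"dy": 0,"dz": -0.035,"twist": 0},{"jaw": 0,"dx": 0.01,"dy": -0.006,"dz": -0.025,"twist": 0},{"jaw": 0,"dx": 0.03,"dy": -0.0187,"dz": 0,"twist": 0},{"jaw": 0,"dx": 0.03,"dy": -0.0187,"dz": 0,"twist": 0},{"jaw": 0,"dx": 0.03,"dy": -0.0187,"dz": 0,"twist": 0},{"jaw": 0,"dx": 0.03,"dy": -0.0187,"dz": 0,"twist": 0},{"jaw": 0,"dx": 0.03,"dy": -0.0187,"dz": 0,"twist": 0},{"jaw": 0,"dx": 0.03,"dy": -0.0187,"dz": 0,"twist": 0},{"jaw": 0,"dx": 0.03,"dy": -0.0187,"dz": 0,"twist": 0},{"jaw": 0,"dx": 0.03,"dy": -0.0187,"dz": 0,"twist": 0}]}}

```text
t: 15.72
eef_pos: [0.5677, -0.0039, 0.1675]
ee_rot: [3.141, 0.0, -1.565]
force: [0.5, 0.8, -0.8]
width: 0.0568
gripper_force: 20.0
```

Call:
{"fn": "move_arm", "kwargs": {"increments": [{"jaw": 0,"dx": 0.03,"dy": -0.0187,"dz": 0,"twist": 0},{"jaw": 0,"dx": 0.03,"dy": -0.0187,"dz": 0,"twist": 0},{"jaw": 0,"dx": 0.02,"dy": -0.013,"dz": 0,"twist": 0},{"jaw": 0,"dx": 0.015,"dy": -0.009,"dz": 0,"twist": 0},{"jaw": 0,"dx": 0,"dy": 0,"dz": 0,"twist": 0},{"jaw": 0,"dx": 0,"dy": 0,"dz": 0,"twist": 0},{"jaw": 0,"dx": 0,"dy": 0,"dz": 0,"twist": 0}]}}

```text
t: 16.3
eef_pos: [0.6266, -0.0966, 0.1672]
ee_rot: [3.14, 0.0, -1.565]
force: [-0.3, 1.3, -0.2]
width: 0.0569
gripper_force: 20.0
```

```bash
python3 - <<'E'
from h import *
arm.grab_frame("wrist");s=arm.get_state(); print(s['t'],s['eef_pos'])
im=arm.grab_frame("side");cv2.imwrite("pics/s5.png",cv2.resize(im[90:230,220:380],None,fx=4,fy=4))
for n in ("domed_mid",): print(n,[(np.round(d['position'],4).tolist(),round(d['score'],2)) for d in arm.pinpoint("side",n)])
E
```

```text
16.35 [ 0.62665808 -0.09626354  0.16741194]
domed_mid [([0.4238, 0.3462, 0.0092], 0.65)]
```

View pics/s5.png

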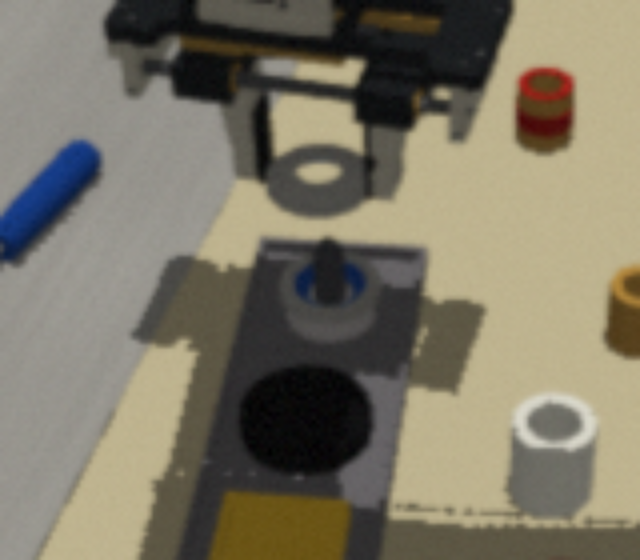

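The domed washer is held level, dome up, above the post.

Call:
{"fn": "move_arm", "kwargs": {"increments": [{"jaw": 0,"dx": 0.0036,"dy": 0.0007,"dz": 0,"twist": 0},{"jaw": 0,"dx": 0,"dy": 0,"dz": 0.015,"twist": 0},{"jaw": 0,"dx": 0,"dy": 0,"dz": 0.02,"twist": 0},{"jaw": 0,"dx": 0,"dy": 0,"dz": 0.012,"twist": 0},{"jaw": 0,"dx": 0,"dy": 0,"dz": 0.006,"twist": 0},{"jaw": 0,"dx": 0,"dy": 0,"dz": 0.006,"twist": 0},{"jaw": 0,"dx": 0,"dy": 0,"dz": 0.006,"twist": 0},{"jaw": 0,"dx": 0,"dy": 0,"dz": 0,"twist": 0},{"jaw": 0,"dx": 0,"dy": 0,"dz": 0,"twist": 0}]}}

```text
t: 17.2
eef_pos: [0.6267, -0.1004, 0.1028]
ee_rot: [3.142, -0.0, -1.565]
force: [-0.2, 0.4, -0.7]
width: 0.0564
gripper_force: 20.0
```

Call:
{"fn": "move_arm", "kwargs": {"increments": [{"jaw": 0,"dx": 0,"dy": 0.0004,"dz": 0.004,"twist": 0},{"jaw": 0,"dx": 0,"dy": 0,"dz": 0.003,"twist": 0},{"jaw": 0,"dx": 0,"dy": 0,"dz": 0.0015,"twist": 0},{"jaw": 0,"dx": 0,"dy": 0,"dz": 0.001,"twist": 0},{"jaw": 0,"dx": 0,"dy": 0,"dz": 0,"twist": 0},{"jaw": 0,"dx": 0,"dy": 0,"dz": 0,"twist": 0}]}}

```text
t: 17.7
eef_pos: [0.6262, -0.1004, 0.0945]
ee_rot: [-3.141, -0.0, -1.564]
force: [-4.3, 1.9, 9.6]
width: 0.0566
gripper_force: 20.0
```

Call:
{"fn": "move_arm", "kwargs": {"increments": [{"jaw": 0.5,"dx": 0,"dy": 0,"dz": 0,"twist": 0},{"jaw": 0.8,"dx": 0,"dy": 0,"dz": 0,"twist": 0},{"jaw": 1,"dx": 0,"dy": 0,"dz": 0,"twist": 0},{"jaw": 1,"dx": 0,"dy": 0,"dz": 0,"twist": 0},{"jaw": 1,"dx": 0,"dy": 0,"dz": 0,"twist": 0},{"jaw": 1,"dx": 0,"dy": 0,"dz": -0.03,"twist": 0},{"jaw": 1,"dx": 0,"dy": 0,"dz": -0.04,"twist": 0},{"jaw": 1,"dx": -0.02,"dy": 0.02,"dz": -0.03,"twist": 0},{"jaw": 1,"dx": -0.027,"dy": 0.03,"dz": 0,"twist": -0.005},{"jaw": 1,"dx": -0.027,"dy": 0.03,"dz": 0,"twist": 0},{"jaw": 1,"dx": 0,"dy": 0,"dz": 0,"twist": 0},{"jaw": 1,"dx": 0,"dy": 0,"dz": 0,"twist": 0}]}}

```text
t: 18.7
eef_pos: [0.5444, -0.0259, 0.1939]
ee_rot: [-3.141, 0.0, -1.557]
force: [0.5, 0.4, 0.7]
width: 0.0874
gripper_force: 0.0
```

```bash
python3 - <<'E'
from h import *
s=arm.get_state(); print(s['t'],s['eef_pos'],s['ee_rot'],s['width'])
i=arm.camera_info("wrist"); im=arm.grab_frame("wrist"); cv2.imwrite("pics/w6.png",cv2.resize(im[0:260,150:500],None,fx=2,fy=2))
for n,z in dict(domed_mid=.026,dished_mid=.020,bush_mid=.02,sleeve_mid=.025).items():
    print(n,[(np.round(d['position'],4).tolist(),round(d['score'],2)) for d in arm.pinpoint("wrist",n)],[ell("wrist",i,d['pixels'],z) for d in arm.silhouettes("wrist",n) if d['pixels'].sum()>50])
hsv=cv2.cvtColor(im,cv2.COLOR_BGR2HSV)
E
```

```text
18.7 [ 0.54443487 -0.02590201  0.19392913] [-3.14058599e+00  4.59532183e-04 -1.55725754e+00] 0.08738586983044244
domed_mid [([0.6221, -0.0954, 0.0307], 0.75), ([0.4762, 0.0009, 0.0221], 0.54)] [[0.6276, -0.0993, 0.0573, 0.0586]]
dished_mid [([0.625, -0.0995, 0.0216], 0.59)] [[0.5998, -0.1048, 0.0063, 0.0232]]
bush_mid [([0.4517, -0.129, 0.0215], 0.87)] [[0.5983, -0.1019, 0.003, 0.0199], [0.4498, -0.1264, 0.0373, 0.0496]]
sleeve_mid [([0.4746, 0.005, 0.0222], 0.82)] [[0.4781, -0.0022, 0.0463, 0.0467], [0.6281, -0.0995, 0.0581, 0.0595]]
```

View pics/w6.png

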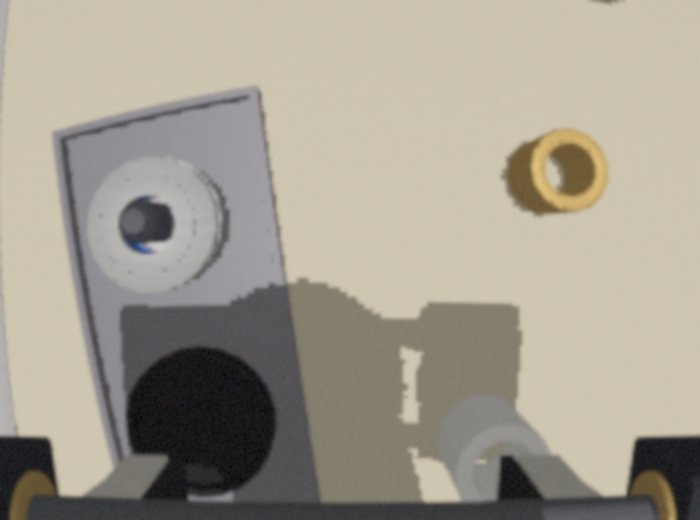

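The domed washer sits flat on the dished one with its rim aligned at (157,223), and the post shows through. The bush's top ring is at (569,170) in the crop, i.e. (434.5,85) full-frame.

```bash
python3 - <<'E'
from h import *
i=arm.camera_info("wrist");print(on_z("wrist",i,(434.5,85),.04), on_z("wrist",i,(453.5,85),.04)-on_z("wrist",i,(415.5,85),.04))
print(arm.get_state()['eef_pos'])
E
```

```text
[ 0.45362896 -0.12621356  0.04      ] [-0.03388993 -0.00329765  0.        ]
[ 0.54580214 -0.02752414  0.19271062]
```

Call:
{"fn": "move_arm", "kwargs": {"increments": [{"jaw": 1,"dx": 0,"dy": 0,"dz": 0,"twist": 0.012},{"jaw": 1,"dx": 0.02,"dy": 0.0184,"dz": 0,"twist": 0},{"jaw": 1,"dx": 0.02,"dy": 0.0184,"dz": 0,"twist": 0},{"jaw": 1,"dx": 0.02,"dy": 0.0184,"dz": 0,"twist": 0},{"jaw": 1,"dx": 0.02,"dy": 0.0184,"dz": 0,"twist": 0},{"jaw": 1,"dx": 0.0185,"dy": 0.0184,"dz": 0,"twist": 0},{"jaw": 1,"dx": 0,"dy": 0,"dz": 0.02,"twist": 0},{"jaw": 1,"dx": 0,"dy": 0,"dz": 0.03,"twist": 0},{"jaw": 1,"dx": 0,"dy": 0,"dz": 0,"twist": 0},{"jaw": 1,"dx": 0,"dy": 0,"dz": 0,"twist": 0},{"jaw": 1,"dx": 0,"dy": 0,"dz": 0,"twist": 0}]}}

```text
t: 20.07
eef_pos: [0.4542, -0.1254, 0.144]
ee_rot: [-3.141, -0.0, -1.571]
force: [-0.3, 1.1, 0.3]
width: 0.0875
gripper_force: 0.0
```

Call:
{"fn": "move_arm", "kwargs": {"increments": [{"jaw": 1,"dx": 0,"dy": 0,"dz": 0.025,"twist": 0},{"jaw": 1,"dx": 0,"dy": 0,"dz": 0.025,"twist": 0},{"jaw": 1,"dx": 0,"dy": 0,"dz": 0.012,"twist": 0},{"jaw": 1,"dx": 0,"dy": 0,"dz": 0,"twist": 0},{"jaw": 1,"dx": 0,"dy": 0,"dz": 0,"twist": 0},{"jaw": 1,"dx": 0,"dy": 0,"dz": 0,"twist": 0}]}}

```text
t: 20.57
eef_pos: [0.4547, -0.1253, 0.0826]
ee_rot: [-3.139, -0.0, -1.571]
force: [-0.7, 0.1, -0.9]
width: 0.0877
gripper_force: 0.0
```

Call:
{"fn": "move_arm", "kwargs": {"increments": [{"jaw": -0.5,"dx": 0,"dy": 0,"dz": 0,"twist": 0},{"jaw": -0.5,"dx": 0,"dy": 0,"dz": 0,"twist": 0},{"jaw": -0.5,"dx": 0,"dy": 0,"dz": 0,"twist": 0},{"jaw": -0.5,"dx": 0,"dy": 0,"dz": 0,"twist": 0},{"jaw": -0.5,"dx": 0,"dy": 0,"dz": 0,"twist": 0},{"jaw": -0.5,"dx": 0,"dy": 0,"dz": 0,"twist": 0},{"jaw": -0.5,"dx": 0,"dy": 0,"dz": 0,"twist": 0},{"jaw": -0.5,"dx": 0,"dy": 0,"dz": 0,"twist": 0},{"jaw": -0.5,"dx": 0,"dy": 0,"dz": 0,"twist": 0},{"jaw": -0.5,"dx": 0,"dy": 0,"dz": 0,"twist": 0},{"jaw": -0.5,"dx": 0,"dy": 0,"dz": 0,"twist": 0},{"jaw": -0.5,"dx": 0,"dy": 0,"dz": 0,"twist": 0}], "force": 25}}

```text
t: 21.57
eef_pos: [0.4533, -0.1255, 0.0811]
ee_rot: [3.141, -0.0, -1.572]
force: [-0.2, 0.1, 1.1]
width: 0.036
gripper_force: 25.0
```

Call:
{"fn": "move_arm", "kwargs": {"increments": [{"jaw": -0.5,"dx": 0,"dy": 0,"dz": -0.02,"twist": 0},{"jaw": -0.5,"dx": 0,"dy": 0,"dz": -0.035,"twist": 0},{"jaw": -0.5,"dx": 0,"dy": 0,"dz": -0.035,"twist": 0},{"jaw": -0.5,"dx": -0.0127,"dy": -0.0052,"dz": -0.015,"twist": 0},{"jaw": -0.5,"dx": -0.03,"dy": -0.02,"dz": 0,"twist": 0},{"jaw": -0.5,"dx": -0.03,"dy": -0.02,"dz": 0,"twist": 0},{"jaw": -0.5,"dx": -0.03,"dy": -0.02,"dz": 0,"twist": 0},{"jaw": -0.5,"dx": -0.03,"dy": -0.02,"dz": 0,"twist": 0},{"jaw": -0.5,"dx": -0.03,"dy": -0.02,"dz": 0,"twist": 0},{"jaw": -0.5,"dx": -0.03,"dy": -0.02,"dz": 0,"twist": 0},{"jaw": -0.5,"dx": -0.02,"dy": -0.02,"dz": 0,"twist": 0},{"jaw": -0.5,"dx": 0,"dy": 0,"dz": 0,"twist": 0}]}}

```text
t: 22.57
eef_pos: [0.6022, 0.091, 0.1853]
ee_rot: [-3.14, 0.0, -1.569]
force: [1.8, -0.3, -1.4]
width: 0.0362
gripper_force: 25.0
```

Call:
{"fn": "move_arm", "kwargs": {"increments": [{"jaw": -0.5,"dx": 0,"dy": 0,"dz": 0.02,"twist": 0},{"jaw": -0.5,"dx": 0,"dy": 0,"dz": 0.02,"twist": 0},{"jaw": -0.5,"dx": 0,"dy": 0,"dz": 0,"twist": 0},{"jaw": -0.5,"dx": 0,"dy": 0,"dz": 0,"twist": 0},{"jaw": -0.5,"dx": 0,"dy": 0,"dz": 0,"twist": 0}]}}

```text
t: 22.98
eef_pos: [0.5992, 0.087, 0.1468]
ee_rot: [-3.141, -0.0, -1.572]
force: [-0.1, 0.4, -2.6]
width: 0.0359
gripper_force: 25.0
```

```bash
python3 - <<'E'
from h import *
s=arm.get_state(); print(s['t'],s['eef_pos'])
im=arm.grab_frame("side");cv2.imwrite("pics/s7.png",cv2.resize(im[120:280,220:400],None,fx=4,fy=3.5))
for n in ("bush_mid","square_nest"): print(n,[(np.round(d['position'],4).tolist(),round(d['score'],2)) for d in arm.pinpoint("side",n)])
E
```

```text
22.9833 [0.59924835 0.08703967 0.14680927]
bush_mid [([0.5984, 0.0881, 0.083], 0.57)]
square_nest [([0.5978, 0.0891, 0.0041], 0.67)]
```

View pics/s7.png

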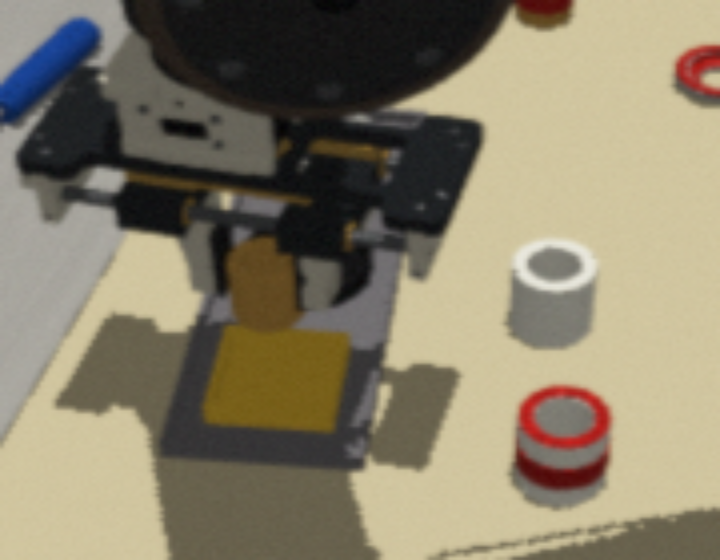

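The bush hangs upright over the nest. The washers made contact about 3 mm higher than the nominal heights, so the tray floor is probably about 3 mm up, and I expect contact at TCP z ≈ 0.088.

Call:
{"fn": "move_arm", "kwargs": {"increments": [{"jaw": -0.5,"dx": 0,"dy": 0,"dz": 0.015,"twist": 0},{"jaw": -0.5,"dx": 0,"dy": 0,"dz": 0.015,"twist": 0},{"jaw": -0.5,"dx": 0,"dy": 0,"dz": 0.015,"twist": 0},{"jaw": -0.5,"dx": 0,"dy": 0,"dz": 0.006,"twist": 0},{"jaw": -0.5,"dx": 0,"dy": 0,"dz": 0.003,"twist": 0},{"jaw": -0.5,"dx": 0,"dy": 0,"dz": 0.002,"twist": 0},{"jaw": -0.5,"dx": 0,"dy": 0,"dz": 0,"twist": 0},{"jaw": -0.5,"dx": 0,"dy": 0,"dz": 0,"twist": 0},{"jaw": -0.5,"dx": 0,"dy": 0,"dz": 0,"twist": 0}]}}

```text
t: 23.88
eef_pos: [0.5993, 0.0873, 0.091]
ee_rot: [-3.14, 0.0, -1.572]
force: [-0.0, -0.2, -2.1]
width: 0.0365
gripper_force: 25.0
```

Call:
{"fn": "move_arm", "kwargs": {"increments": [{"jaw": -0.5,"dx": 0,"dy": 0,"dz": 0.0015,"twist": 0},{"jaw": -0.5,"dx": 0,"dy": 0,"dz": 0.001,"twist": 0},{"jaw": -0.5,"dx": 0,"dy": 0,"dz": 0,"twist": 0},{"jaw": -0.5,"dx": 0,"dy": 0,"dz": 0,"twist": 0}]}}

```text
t: 24.22
eef_pos: [0.5994, 0.0873, 0.0891]
ee_rot: [-3.14, 0.0, -1.571]
force: [-2.0, 0.5, 6.9]
width: 0.0358
gripper_force: 25.0
```

Call:
{"fn": "move_arm", "kwargs": {"increments": [{"jaw": 0,"dx": 0,"dy": 0,"dz": 0,"twist": 0},{"jaw": 0.5,"dx": 0,"dy": 0,"dz": 0,"twist": 0},{"jaw": 0.5,"dx": 0,"dy": 0,"dz": 0,"twist": 0},{"jaw": 0.5,"dx": 0,"dy": 0,"dz": 0,"twist": 0},{"jaw": 1,"dx": 0,"dy": 0,"dz": 0,"twist": 0},{"jaw": 1,"dx": 0,"dy": 0,"dz": -0.02,"twist": 0},{"jaw": 1,"dx": 0,"dy": 0,"dz": -0.04,"twist": 0},{"jaw": 1,"dx": 0,"dy": 0,"dz": -0.04,"twist": 0},{"jaw": 1,"dx": 0,"dy": 0,"dz": 0,"twist": 0}]}}

```text
t: 24.97
eef_pos: [0.6026, 0.0881, 0.1959]
ee_rot: [-3.13, 0.003, -1.57]
force: [1.3, 0.2, 2.1]
width: 0.0869
gripper_force: 0.0
```

Call:
{"fn": "move_arm", "kwargs": {"increments": [{"jaw": 1,"dx": 0.0207,"dy": 0.0312,"dz": 0,"twist": 0},{"jaw": 1,"dx": 0.0207,"dy": 0.0312,"dz": 0,"twist": 0},{"jaw": 1,"dx": 0.0207,"dy": 0.0312,"dz": 0,"twist": 0},{"jaw": 1,"dx": 0.0207,"dy": 0.0312,"dz": 0,"twist": 0},{"jaw": 1,"dx": 0,"dy": 0,"dz": 0.015,"twist": 0},{"jaw": 1,"dx": 0,"dy": 0,"dz": 0.02,"twist": 0},{"jaw": 1,"dx": 0,"dy": 0,"dz": 0,"twist": 0},{"jaw": 1,"dx": 0,"dy": 0,"dz": 0,"twist": 0},{"jaw": 1,"dx": 0,"dy": 0,"dz": 0,"twist": 0}]}}

```text
t: 25.72
eef_pos: [0.4746, 0.0046, 0.1532]
ee_rot: [-3.141, -0.0, -1.571]
force: [0.3, 0.5, 0.0]
width: 0.0876
gripper_force: 0.0
```

```bash
python3 - <<'E'
from h import *
i=arm.camera_info("top"); arm.grab_frame("top"); s=arm.get_state(); print(s['t'],s['eef_pos'],s['width'])
im=arm.grab_frame("side");cv2.imwrite("pics/s8.png",cv2.resize(im[120:280,220:420],None,fx=4,fy=3.5))
for c in("top","side"):
  for n in ("bush_mid","sleeve_mid","round_nest"): print(c,n,[(np.round(d['position'],4).tolist(),round(d['score'],2)) for d in arm.pinpoint(c,n)])
E
```

```text
25.7667 [0.47479182 0.00475772 0.15338897] 0.0874644479686352
top bush_mid [([0.598, 0.0893, 0.0244], 0.74)]
top sleeve_mid []
top round_nest [([0.6157, -0.0094, 0.0052], 0.53)]
side bush_mid [([0.5989, 0.0877, 0.0237], 0.56), ([0.5955, 0.087, 0.005], 0.3)]
side sleeve_mid [([0.477, 0.0038, 0.0261], 0.93)]
side round_nest [([0.6123, -0.0087, -0.0002], 0.66)]
```

View pics/s8.png

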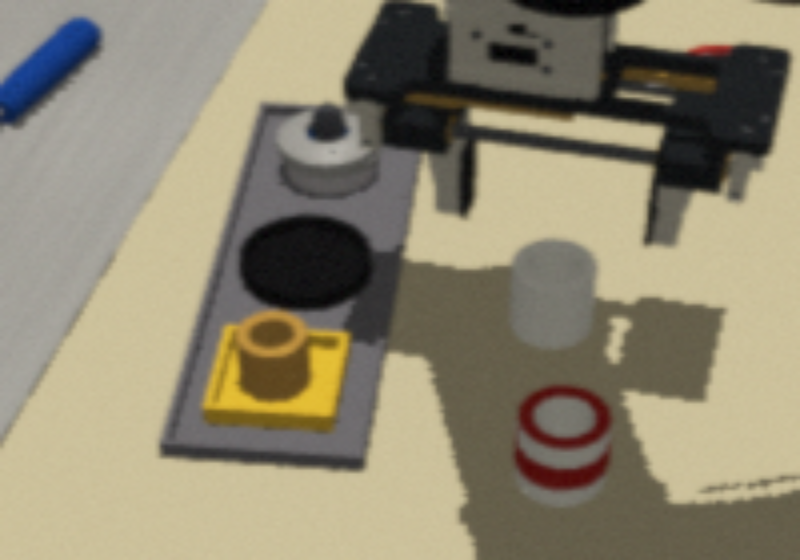

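The bush stands upright in the yellow nest and the washer pair is seated. The jaws straddle the sleeve.

Call:
{"fn": "move_arm", "kwargs": {"increments": [{"jaw": 1,"dx": 0,"dy": -0.0005,"dz": 0.025,"twist": 0},{"jaw": 1,"dx": 0,"dy": 0,"dz": 0.025,"twist": 0},{"jaw": 1,"dx": 0,"dy": 0,"dz": 0.019,"twist": 0},{"jaw": 1,"dx": 0,"dy": 0,"dz": 0,"twist": 0},{"jaw": 1,"dx": 0,"dy": 0,"dz": 0,"twist": 0},{"jaw": 1,"dx": 0,"dy": 0,"dz": 0,"twist": 0}]}}

```text
t: 26.62
eef_pos: [0.4752, 0.0046, 0.0845]
ee_rot: [-3.141, 0.0, -1.571]
force: [0.3, -0.3, 0.4]
width: 0.0876
gripper_force: 0.0
```

Call:
{"fn": "move_arm", "kwargs": {"increments": [{"jaw": -0.3,"dx": 0,"dy": 0,"dz": 0,"twist": 0},{"jaw": -0.3,"dx": 0,"dy": 0,"dz": 0,"twist": 0},{"jaw": -0.3,"dx": 0,"dy": 0,"dz": 0,"twist": 0},{"jaw": -0.3,"dx": 0,"dy": 0,"dz": 0,"twist": 0},{"jaw": -0.3,"dx": 0,"dy": 0,"dz": 0,"twist": 0},{"jaw": -0.3,"dx": 0,"dy": 0,"dz": 0,"twist": 0},{"jaw": -0.3,"dx": 0,"dy": 0,"dz": 0,"twist": 0},{"jaw": -0.3,"dx": 0,"dy": 0,"dz": 0,"twist": 0},{"jaw": -0.3,"dx": 0,"dy": 0,"dz": 0,"twist": 0},{"jaw": -0.3,"dx": 0,"dy": 0,"dz": 0,"twist": 0},{"jaw": -0.3,"dx": 0,"dy": 0,"dz": 0,"twist": 0}], "force": 15}}

```text
t: 27.53
eef_pos: [0.4745, 0.0044, 0.0837]
ee_rot: [3.142, -0.0, -1.572]
force: [-0.2, -0.7, 1.8]
width: 0.0433
gripper_force: 15.0
```

Call:
{"fn": "move_arm", "kwargs": {"increments": [{"jaw": -0.3,"dx": 0,"dy": 0,"dz": -0.02,"twist": 0},{"jaw": -0.3,"dx": 0,"dy": 0,"dz": -0.03,"twist": 0},{"jaw": -0.3,"dx": 0,"dy": 0,"dz": -0.03,"twist": 0},{"jaw": -0.3,"dx": 0.003,"dy": -0.0275,"dz": -0.015,"twist": 0},{"jaw": -0.3,"dx": 0.003,"dy": -0.0275,"dz": 0,"twist": 0},{"jaw": -0.3,"dx": 0.003,"dy": -0.0275,"dz": 0,"twist": 0},{"jaw": -0.3,"dx": 0.003,"dy": -0.0275,"dz": 0,"twist": 0},{"jaw": -0.3,"dx": 0,"dy": -0.0275,"dz": 0,"twist": 0},{"jaw": -0.3,"dx": 0,"dy": 0,"dz": 0.02,"twist": 0},{"jaw": -0.3,"dx": 0,"dy": 0,"dz": 0.02,"twist": 0},{"jaw": -0.3,"dx": 0,"dy": 0,"dz": 0,"twist": 0},{"jaw": -0.3,"dx": 0,"dy": 0,"dz": 0,"twist": 0}]}}

```text
t: 28.53
eef_pos: [0.6111, -0.0081, 0.1374]
ee_rot: [3.138, -0.001, -1.572]
force: [-0.7, 0.3, 0.6]
width: 0.044
gripper_force: 15.0
```

```bash
python3 - <<'E'
from h import *
im=arm.grab_frame("side");s=arm.get_state(); print(s['t'],s['eef_pos'],s['width']);cv2.imwrite("pics/s9.png",cv2.resize(im[100:280,220:420],None,fx=4,fy=3.3))
for n in ("sleeve_mid",): print(n,[(np.round(d['position'],4).tolist(),round(d['score'],2)) for d in arm.pinpoint("side",n)])
E
```

```text
28.5833 [ 0.61187679 -0.00781952  0.1387679 ] 0.04374007407434498
sleeve_mid [([0.6105, -0.0083, 0.0801], 0.59)]
```

View pics/s9.png

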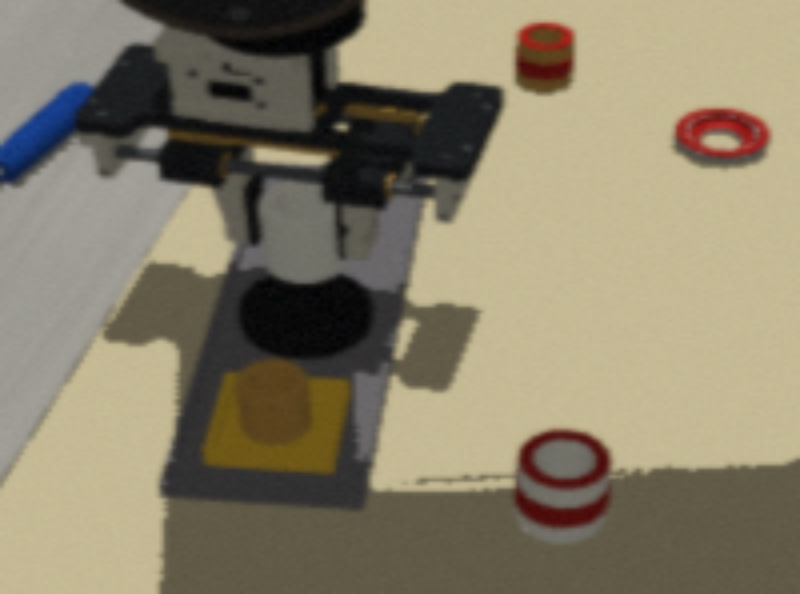

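The sleeve is upright above the black nest.

Call:
{"fn": "move_arm", "kwargs": {"increments": [{"jaw": -0.3,"dx": 0,"dy": 0,"dz": 0.015,"twist": 0},{"jaw": -0.3,"dx": 0,"dy": 0,"dz": 0.015,"twist": 0},{"jaw": -0.3,"dx": 0,"dy": 0,"dz": 0.008,"twist": 0},{"jaw": -0.3,"dx": 0,"dy": 0,"dz": 0.004,"twist": 0},{"jaw": -0.3,"dx": 0,"dy": 0,"dz": 0.002,"twist": 0},{"jaw": -0.3,"dx": 0,"dy": 0,"dz": 0,"twist": 0},{"jaw": -0.3,"dx": 0,"dy": 0,"dz": 0,"twist": 0},{"jaw": -0.3,"dx": 0,"dy": 0,"dz": 0,"twist": 0}]}}

```text
t: 29.3
eef_pos: [0.6124, -0.0076, 0.0955]
ee_rot: [-3.14, 0.0, -1.572]
force: [0.4, -0.4, -0.5]
width: 0.0433
gripper_force: 15.0
```

Call:
{"fn": "move_arm", "kwargs": {"increments": [{"jaw": -0.3,"dx": 0,"dy": 0,"dz": 0.002,"twist": 0},{"jaw": -0.3,"dx": 0,"dy": 0,"dz": 0.0015,"twist": 0},{"jaw": -0.3,"dx": 0,"dy": 0,"dz": 0,"twist": 0},{"jaw": -0.3,"dx": 0,"dy": 0,"dz": 0,"twist": 0},{"jaw": -0.3,"dx": 0,"dy": 0,"dz": 0,"twist": 0}]}}

```text
t: 29.72
eef_pos: [0.6125, -0.0076, 0.0925]
ee_rot: [-3.14, 0.0, -1.571]
force: [-2.7, 0.5, 8.9]
width: 0.0434
gripper_force: 15.0
```

Contact at the expected height. I'll release, go straight up, and back away.

Call:
{"fn": "move_arm", "kwargs": {"increments": [{"jaw": 0,"dx": 0,"dy": 0,"dz": 0,"twist": 0},{"jaw": 0.5,"dx": 0,"dy": 0,"dz": 0,"twist": 0},{"jaw": 0.5,"dx": 0,"dy": 0,"dz": 0,"twist": 0},{"jaw": 0.5,"dx": 0,"dy": 0,"dz": 0,"twist": 0},{"jaw": 1,"dx": 0,"dy": 0,"dz": 0,"twist": 0},{"jaw": 1,"dx": 0,"dy": 0,"dz": -0.02,"twist": 0},{"jaw": 1,"dx": 0,"dy": 0,"dz": -0.04,"twist": 0},{"jaw": 1,"dx": 0,"dy": 0,"dz": -0.04,"twist": 0},{"jaw": 1,"dx": 0,"dy": 0,"dz": -0.04,"twist": 0},{"jaw": 1,"dx": 0,"dy": 0,"dz": 0,"twist": 0}]}}

```text
t: 30.55
eef_pos: [0.6156, -0.0075, 0.2401]
ee_rot: [-3.129, 0.001, -1.57]
force: [2.6, 0.8, 1.7]
width: 0.0875
gripper_force: 0.0
```

Call:
{"fn": "move_arm", "kwargs": {"increments": [{"jaw": 1,"dx": -0.035,"dy": 0.02,"dz": 0,"twist": 0},{"jaw": 1,"dx": -0.035,"dy": 0.02,"dz": 0,"twist": 0},{"jaw": 1,"dx": -0.035,"dy": 0.02,"dz": 0,"twist": 0},{"jaw": 1,"dx": -0.035,"dy": 0.02,"dz": 0,"twist": 0},{"jaw": 1,"dx": -0.035,"dy": 0,"dz": 0,"twist": 0},{"jaw": 1,"dx": -0.035,"dy": 0,"dz": 0,"twist": 0},{"jaw": 1,"dx": 0,"dy": 0,"dz": 0,"twist": 0},{"jaw": 1,"dx": 0,"dy": 0,"dz": 0,"twist": 0},{"jaw": 1,"dx": 0,"dy": 0,"dz": 0,"twist": 0},{"jaw": 1,"dx": 0,"dy": 0,"dz": 0,"twist": 0}]}}

```text
t: 31.38
eef_pos: [0.5321, 0.2016, 0.2309]
ee_rot: [3.141, -0.0, -1.572]
force: [-0.2, -1.3, -0.2]
width: 0.0878
gripper_force: 0.0
```

```bash
python3 - <<'E'
from h import *
im=arm.grab_frame("wrist");s=arm.get_state(); print(s['t'],s['eef_pos'],s['width'],s['force'])
im2=arm.grab_frame("top")
cv2.imwrite("pics/w10.png",np.vstack([cv2.resize(im[0:230,100:500],(800,400)),cv2.resize(im2[120:220,260:460],(400,200)).repeat(1,0) if 0 else cv2.copyMakeBorder(cv2.resize(im2[120:220,260:460],(400,200)),0,0,0,400,cv2.BORDER_CONSTANT)]))
for n in ("bush_mid","sleeve_mid","domed_mid","dished_mid"): print(n,[(np.round(d['position'],4).tolist(),round(d['score'],2)) for d in arm.pinpoint("wrist",n)])
E
```

```text
31.4333 [0.5321812  0.20136416 0.230978  ] 0.08786626788152134 [-0.79238103  0.38306725 -0.32528436]
bush_mid [([0.5982, 0.0852, 0.0277], 0.81), ([0.6018, 0.0858, 0.0057], 0.43)]
sleeve_mid []
domed_mid [([0.4232, 0.3447, 0.0099], 0.68)]
dished_mid []
```

View pics/w10.png

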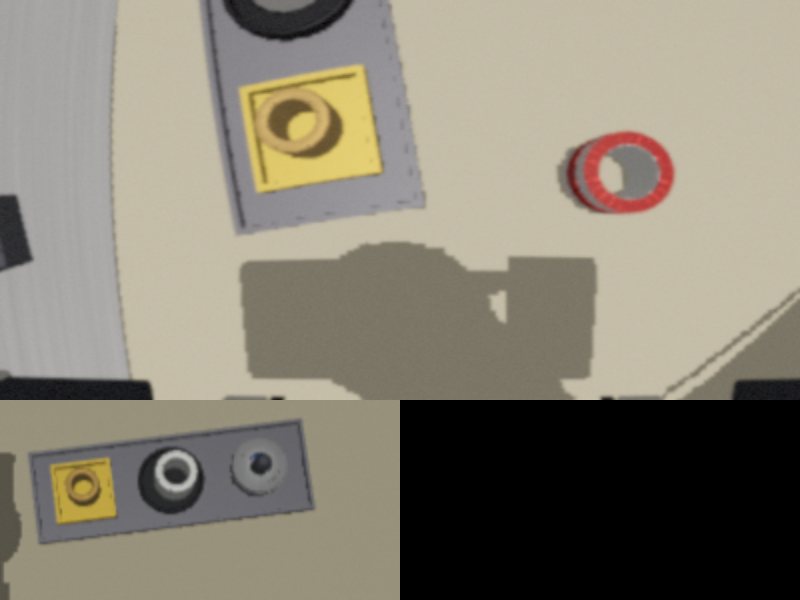

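The bush is seated at (300,122). In the top inset the sleeve stands in the black nest and the washer pair is on the arbor. One side-view check, then I hand in.

```bash
python3 - <<'E'
from h import *
im=arm.grab_frame("side");cv2.imwrite("pics/s11.png",cv2.resize(im[100:280,220:420],None,fx=4,fy=3.3))
E
```

```text
(no output)
```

View pics/s11.png

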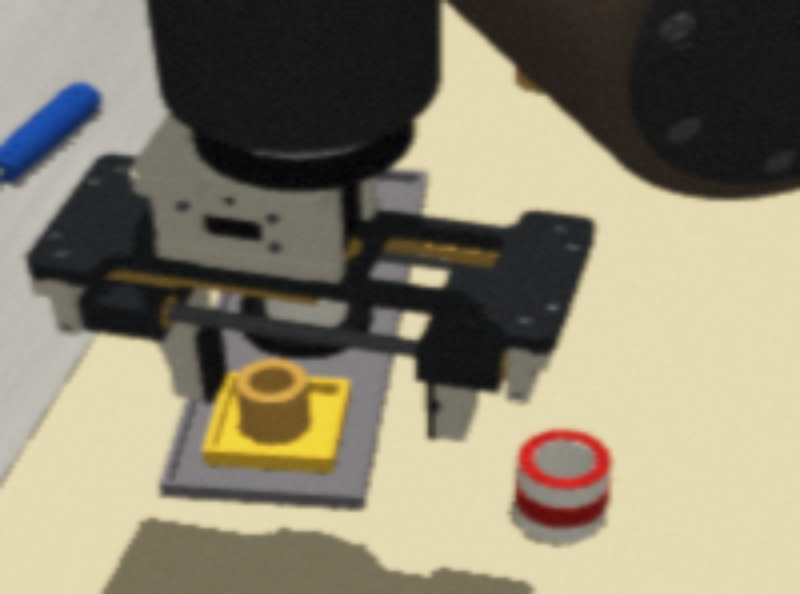

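The gripper blocks part of this view, but the sleeve's base is inside the nest at (310,315) and the bush is upright. Handing in.

```bash
python3 -c "
from station import arm
print(arm.job_done())"
```

```text
the job is handed in; nothing more can be done
None
```

I handed the job in at about 31.5 s: the dished then the domed washer are on the arbor with rims together, the bush is in the yellow nest, the sleeve is in the black nest, and I didn't touch the three rejects; the gripper partly hid the sleeve in the last side view, so its seating rests on the contact height and the top camera.

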